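# Load the bonding press, screw it down and pin the screw

### The job

Put the tall square module flat in the nest of the press's carriage and push the carriage fully home under the screw. Then wind the crank clockwise, about one and a half turns, until the cross hole in the screw lines up with the lock pin (crank arm pointing straight away from the pin), and push the lock pin fully home through it so that the module stays clamped. Leave the other parts where they are.

Things in the scene. Friction and masses are not known exactly. Their poses are not given: they have to be found in the camera images.
- press: Fixed grey screw press, base 120 x 330 mm. Origin: on the vertical screw axis, at bench top. Axes: y level along the base (carriage rails on +y to 230 mm, lock pin on -y), z up. Columns at x +-48 carry a beam, 110 mm in x, 60 in y, 62-80 mm high, with cheeks (top 106) at y +-24 and a pin guide (top 106) at y -62 on a bracket ending at y -75.
- screw_axis (a point): Point on the vertical screw axis 95 mm above the bench, the height of the lock pin's centre line. Its axes are those of the press.
- carriage (a joint): Travel of the aluminium carriage (plate 60 x 70 mm, top 14 mm above the bench) in m: 0 fully out, 0.130 fully home against its stop with the nest under the screw. It moves along the press's -y as it grows; about 1 N of friction; stays where it is left.
- nest (a point): Centre of the carriage's nest, on its floor (14 mm above the bench). The nest is a 37 x 37 mm square between four corner angles 6 mm high, sides parallel to the press's x and y; it is open between the corners.
- carriage_handle (a point): Grip point of the carriage's black upright handle, 14 mm wide in the press's x, 18 mm in y, 14 to 54 mm above the bench; this point is 42 mm above the bench, 85 mm from the nest centre on the press's +y side.
- crank (a joint): Crank angle, rad, growing clockwise from above. 0: cross hole in line with the pin and at its height, crank arm pointing along the press's +y. Negative: still to wind by that much (start -10.4 to -8.4). A turn lowers the screw 10 mm; half a turn off, the pin is blocked. Hole 12 mm, pin 8 mm: enters within about 0.12 rad. Friction 0.03 N m, stays where left, stop at +1.3.
- crank_grip (a point): Grip point on the crank's upright black knob, which spins freely on its own axis: 18 mm diameter, 36 mm tall; the point is on its axis, 22 mm above its foot, 45 mm from the screw axis. It is 144 mm above the bench when the crank reads 0 and 10 mm higher for each turn still to go. The crank arm lies just below the knob's foot.
- foot: Black round pressure foot, 26 mm diameter, under the screw, on a spring (1 N per mm). Underside 34 mm above the bench when the crank reads 0 and it is free, 47 to 51 mm at the start; it meets the tall module (top at 38 mm in the nest) about 0.4 turn before line-up, then presses about 5 N. Origin: on the screw axis, 61 mm above its underside.
- pin (a joint): Travel of the captive lock pin in m: 0 drawn out, 0.045 fully home through the screw's cross hole. It slides level along the press's +y as it grows; about 0.8 N of friction; stays where it is left. If the hole is not lined up it is stopped short, at about 0.003 to 0.012.
- pin_grip (a point): Grip point of the lock pin's black upright tab, 12 mm wide in the press's x, 16 mm in y, 87 to 131 mm above the bench; this point is 117 mm above the bench, 135 mm from the screw axis on the -y side when drawn out and 90 mm when home.
- tall_module: The module to clamp: white block, square in plan and the tallest of the three, 31 x 31 x 24 mm, 40 g nominal. Origin: centre of its underside; z up, x and y along its sides.
- oblong_module: Bystander: white block 27 x 37 x 20 mm. Origin: centre of its underside.
- flat_module: Bystander: white block 31 x 47 x 17 mm. Origin: centre of its underside.
- loupe_a: Bystander: black eye loupe standing on the bench, a cup 42 mm across, 40 mm high. Origin: centre of its underside.
Things that resemble listed ones, but are neither listed nor needed, are in the scene too. What is shaped like the tall_module but brown, orange or pink is not meant.

How it is judged (in metres and radians):
On the way, in this order (a step that is already met when the one before it is completed fails the run):
1. the tall square module sits flat in the nest, carriage still out from under the screw (horizontal distance between tall_module and nest below 0.007 m and z of tall_module in the frame of nest below 0.003 m and angle between tall_module's own z axis and vertical below 0.08 rad and value of joint carriage below 0.06 m and contact force between the fingers and tall_module below 0.2 N), for 0.2 s.
2. the carriage is fully home with the module in its nest (value of joint carriage above 0.126 m and horizontal distance between tall_module and nest below 0.007 m and value of joint crank below -5 rad), for 0.2 s.
3. the crank is wound until the cross hole lines up, the pin not yet in (value of joint crank between -0.3 and 0.3 rad and value of joint pin below 0.016 m), for 0.1 s.
4. the lock pin is fully home (value of joint pin above 0.041 m), for 0.2 s.
At the end, for the whole second after the job is handed in: The lock pin is home (within 4 mm of its stop) through the cross hole, the crank within 0.3 rad of lined up, the carriage within 6 mm of its home stop, and the tall module lies flat in the nest (centre within 7 mm), at rest, pressed by the foot with more than 1 N (value of joint pin above 0.041 m and value of joint crank between -0.3 and 0.3 rad and value of joint carriage above 0.124 m and horizontal distance between tall_module and nest below 0.007 m and z of tall_module in the frame of nest below 0.003 m and angle between tall_module's own z axis and vertical below 0.08 rad and contact force between foot and tall_module above 1 N and linear speed of tall_module below 0.02 m/s); the robot touches nothing.
It fails at once if another module or the loupe is moved more than 30 mm (distance of any of oblong_module, flat_module, loupe_a from where it was at the start of the episode above 0.03 m).
It also fails if it takes over 72 s, if anything falls off the work surface, if the arm or the gripper's body presses on something with over 40 N, if the wrist force passes 120 N, or if a joint passes its speed limit or range.

### The arm

A 7-joint arm with a two-finger parallel gripper is mounted at the origin on a cart in front of the work surface, level with it; the furniture and walls round the work are solid. World frame = base frame: x ahead of the robot, y to its left, z up, the work surface at z = 0. Lengths are in m, angles in degrees, forces in N, time in s.
With the tool pointing down it reaches from about 0.425 to 0.8 m from the base axis. Payload 8.3 kg.
Tool frame: the origin (TCP) lies at the centre of the arm's flange, where the gripper is bolted on; the fingertips stand 173 mm ahead of it and the grasp point (between the pads) lies 155 mm ahead of it; z points along the fingers, y is the line along which they close (so a half turn about z gives the same grasp; the last joint's range is limited). The gripper opens to 85 mm and grips with 20 to 120 N. Pads are 22 mm wide; open, the fingers measure 114 mm over their backs; the gripper's body (76 mm by 85 mm) begins 54 mm behind the grasp point. The pads swing forward as they close: fully open they stand 13 mm farther back than shut.
Start: joints at [-71.385, 21.967, 0.94, 78.501, -0.361, 79.538, -2.664], TCP at [0.236, 0.579, 0.405] pointing down, gripper open.
Joint ranges: [-169.22, 169.22], [-14.56, 117.87], [-87.37, 89.26], [10.42, 133.3], [-82.24, 262.24], [0.94, 117.77], [-172.7, 172.7]. Speed limits (degrees/s): [136.94, 136.94, 172.46, 172.46, 180, 180, 180].

### API

Orientations are given as [roll, pitch, yaw] about the fixed x, y, z axes, in that order (R = Rz(yaw) Ry(pitch) Rx(roll)).
In Python, from cell import r gives the robot as it stands.
- The arm moves only by the tool play_rows, never from a script. Its argument "targets" is one flat list of numbers, 6 for each row, row after row: the shift along the tool's x, y, z scaled (see below), then the turn, a rotation vector about the tool's x, y, z scaled (see below). A call has 1 to 10 rows; each row shifts and turns the commanded pose from where the row before left it, along the tool's axes as they then stand; what a row does not reach is not made up. The controller multiplies each number of a shift by 200 mm and each number of a turn by 45 degrees. A row lasts 1/8 s, in which the tool goes at most 62.5 mm and 10.7 degrees, less where a joint would pass 70% of its speed; a pose out of reach is approached as far as the arm can. A call with a number of a shift or a turn outside -1 to 1 is refused whole. A call with a gripper value outside its range is refused whole. "fingers" is the opening, from 0 (shut) to 1 (fully open), set as the call begins (left out, the last holds). The fingers move at their own pace and stop on an object; the grip force is fixed at half the most. Time passes only in rows, so rows that do not move let the fingers close. It gives the time, the measured TCP pose, the force, the opening and the grip force at its end, in the units of the state.
- r.state(): the state, without advancing time (a new reading comes with each control period).
- r.grab_frame(name): name is "scene" or "side" or "wrist"; returns a dict with "color" (480x640x3 uint8, red, green, blue), "fx", "fy", "cx", "cy" (pixels), "position" and "attitude" of the camera in the world; the wrist camera has in their place "hand_eye" (4x4, takes a point from camera to tool coordinates, whose origin is the TCP and whose axes are the flange's). Camera axes: x right, y up, looking along -z (the intrinsics and any distortion apply to the point x, -y, -z); pixel columns grow to the right and rows downward; lengths in m; the calibration is good to about 2 mm. A picture is of the moment at which its call begins: read the wrist's pose just before it. There is no depth.
- r.close_job(): hands the job in; it is judged then, once.
The state is a dict: "clock": time; "joints": joint angles; "qvel": joint speeds; "joint_efforts": joint torques, N m; "eef_pos": TCP position; "tool_rot": TCP orientation; "ft_force": force on the tool from outside, world axes, zero at the start; "wrist_torque": the same for the moment, N m; "grip_width": finger opening in m; "grip_force": force on a finger pad.
Only numpy, scipy, OpenCV 4.12 (cv2) and the standard library are available. Lean on these libraries where they do the work, as an engineer would, in place of code of your own. Each camera call takes 0.05 s, during which the arm holds its last target. There are 200 camera calls.

## Working session

There is one attempt and no reset: what is moved stays moved. The work goes in short steps, Python scripts to look and compute and a tool call to move; the robot and the scene stay as the last step left them, time stands still between calls to the robot, and variables do not carry over. Pictures are saved under pics/ and viewed, at most 10 in all, crops included, and the job is handed in when it is done.

Besides the shell and the picture viewer there is one more tool, called after "Call:" as a command line: name --argument value ..., lists and objects as JSON in quotes. play_rows: Moves the arm, as the interface text tells. Its arguments: {"type":"object","properties":{"targets":{"type":"array","items":{"type":"number"}},"fingers":{"type":"number"}},"required":["targets"]}

```bash
mkdir -p pics; ls; python3 - <<'E'
from cell import r
import cv2,numpy as np
s=r.state();print(s)
for n in("scene","side","wrist"):
    f=r.grab_frame(n);cv2.imwrite(f"pics/{n}0.png",f["color"][:,:,::-1])
    print(n,{k:np.round(v,4).tolist() if not isinstance(v,(int,float,dict,str)) else v for k,v in f.items() if k!="color"})
E
```

```text
pics
{'clock': 0.0, 'joints': array([-71.38790803,  22.01555786,   0.93774122,  78.56332901,
        -0.36456295,  79.53768785,  -2.66375821]), 'qvel': array([0.00718798, 0.04026179, 0.00576898, 0.02483099, 0.0899602 ,
       0.00951461, 0.04970507]), 'joint_efforts': array([ 3.52904481e-04, -6.27594638e+01,  8.44116602e-01, -3.71814859e+01,
        1.65673660e-02,  1.44107250e-02,  3.91090850e-06]), 'eef_pos': array([0.23619426, 0.57846487, 0.40365915]), 'tool_rot': array([-1.79886097e+02, -1.57125806e-03,  1.57787868e+02]), 'ft_force': array([-0.08694383,  0.19407783, -0.53329376]), 'wrist_torque': array([0.03561049, 0.04972654, 0.00946057]), 'grip_force': 0.0, 'grip_width': 0.085812552738931}
scene {'fx': 575.3014815423868, 'fy': 575.3014815423868, 'cx': 317.28904731674857, 'cy': 238.97730193561443, 'position': [-0.4017, -0.731, 0.8695], 'attitude': [54.8728, -0.5519, -51.9185]}
side {'fx': 523.8547782478425, 'fy': 523.8547782478425, 'cx': 315.620058736992, 'cy': 231.49136966784516, 'position': [0.4612, 1.1381, 0.5546], 'attitude': [69.7399, -1.2482, -179.4484]}
wrist {'fx': 375.8742655238926, 'fy': 375.8742655238926, 'cx': 321.99385575410156, 'cy': 238.06911892155495, 'hand_eye': [[0.0003, 0.9549, 0.2969, 0.0754], [1.0, -0.0, -0.0009, 0.0002], [-0.0009, 0.2969, -0.9549, 0.0313], [0.0, 0.0, 0.0, 1.0]]}
```

View pics/scene0.png

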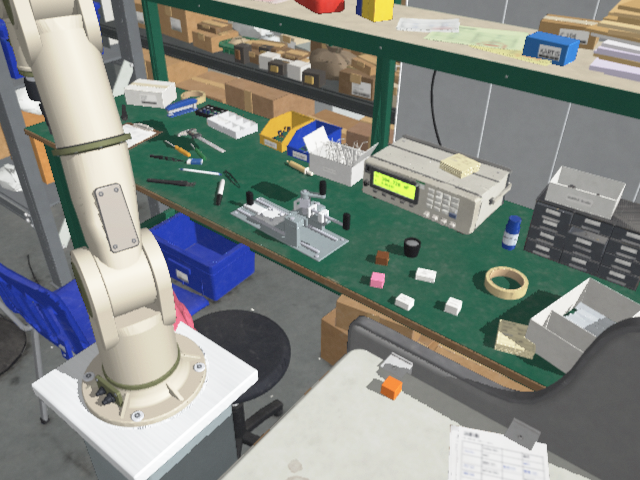

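View pics/side0.png

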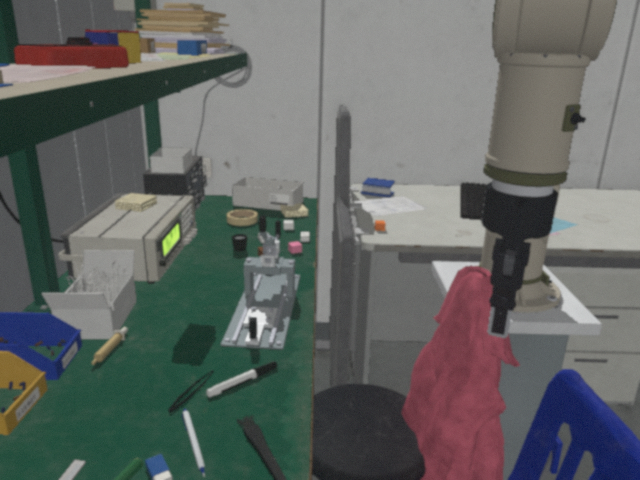

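The scene view shows the press at about (290,225), its carriage handle at (250,198), the knob at (323,187) and the pin tab at (347,221). The white modules are at (404,301), (426,275) and (454,306), and the loupe is at (412,246). The side view shows the same press near (260,300), with the handle at (252,327).

```bash
cat > h.py <<'E'
from cell import r
import cv2,numpy as np
from scipy.spatial.transform import Rotation as R
def rot(a): return R.from_euler('xyz',a,degrees=True).as_matrix()
def look(n,name=None):
    s=r.state(); f=r.grab_frame(n)
    if name: cv2.imwrite(f"pics/{name}.png",f["color"][:,:,::-1])
    if n=="wrist":
        H=np.array(f["hand_eye"]);Rt=rot(s["tool_rot"])
        f["R"]=Rt@H[:3,:3];f["p"]=np.array(s["eef_pos"])+Rt@H[:3,3]
    else: f["R"]=rot(f["attitude"]);f["p"]=np.array(f["position"])
    return f
def ray(f,u,v):
    return f["R"]@np.array([(u-f["cx"])/f["fx"],-(v-f["cy"])/f["fy"],-1])
def onz(f,u,v,z):
    d=ray(f,u,v);return f["p"]+d*(z-f["p"][2])/d[2]
def proj(f,P):
    c=f["R"].T@(np.array(P)-f["p"]);return f["cx"]-f["fx"]*c[0]/c[2],f["cy"]+f["fy"]*c[1]/c[2]
def rel(p,rpy=None):
    "row units summed: from current pose to TCP p, tool yaw"
    s=r.state();Rt=rot(s["tool_rot"]);d=Rt.T@(np.array(p)-s["eef_pos"])
    t=np.zeros(3) if rpy is None else R.from_matrix(Rt.T@rot(rpy)).as_rotvec(degrees=True)
    return np.round(d/0.2,4),np.round(t/45,4)
E
python3 - <<'E'
from h import *
f=look("scene");g=look("side")
for n,u,v,z in [("handle",250,193,.054),("knob",323,181,.17),("pin",347,213,.131),("m404",404,299,.02),("m426",426,273,.02),("m454",454,304,.02),("loupe",412,241,.04),("shelfedge",420,60,.4)]:
    P=onz(f,u,v,z);print(n,P.round(3),np.round(proj(g,P)))
E
```

```text
handle [0.573 0.26  0.054] [256. 317.]
knob [0.59  0.019 0.17 ] [260. 218.]
pin [ 0.558 -0.078  0.131] [277. 221.]
m404 [ 0.492 -0.288  0.02 ] [306. 234.]
m426 [ 0.605 -0.28   0.02 ] [267. 234.]
m454 [ 0.547 -0.384  0.02 ] [289. 223.]
loupe [ 0.673 -0.2    0.04 ] [239. 237.]
shelfedge [ 0.917 -0.037  0.4  ] [113. 108.]
```

View pics/wrist0.png

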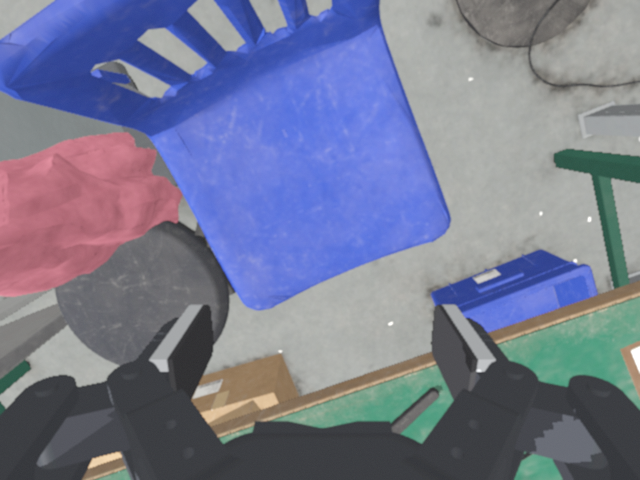

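The wrist view shows only the floor and the bench edge, and the bench objects are out of its frame. Both fixed views agree on the rough positions, and the handle, pin and knob distances match the given sizes. Next I'll go above the modules.

Call:
play_rows --targets '[-0.185,-0.194,0.014,0,0,0,-0.185,-0.194,0.014,0,0,0,-0.185,-0.194,0.014,0,0,0,-0.185,-0.194,0.014,0,0,0,-0.185,-0.194,0.014,0,0,0,-0.185,-0.194,0.014,0,0,0,-0.185,-0.194,0.014,0,0,0,-0.185,-0.194,0.014,0,0,0,-0.185,-0.194,0.014,0,0,0,-0.185,-0.194,0.014,0,0,0]' --fingers 1

```text
clock: 1.5
eef_pos: [0.4324, 0.0777, 0.3768]
tool_rot: [180.0, 0.0, 157.8]
ft_force: [0.9, 0.5, -0.7]
grip_width: 0.0856
grip_force: 0.0
```

Call:
play_rows --targets '[-0.185,-0.194,0.014,0,0,0,-0.185,-0.194,0.014,0,0,0,-0.185,-0.194,0.014,0,0,0,-0.185,-0.194,0.014,0,0,0,-0.185,-0.194,0.014,0,0,0,-0.185,-0.194,0.014,0,0,0]'

```text
clock: 2.25
eef_pos: [0.5503, -0.2213, 0.3598]
tool_rot: [180.0, 0.0, 157.8]
ft_force: [1.4, 0.4, -0.3]
grip_width: 0.0856
grip_force: 0.0
```

Call:
play_rows --targets '[0,0,0,0,0,0.215,0,0,0,0,0,0.215,0,0,0,0,0,0.215,0,0,0,0,0,0.215,0,0,0,0,0,0.215,0,0,0,0,0,0.215,0,0,0,0,0,0.215,0,0,0,0,0,0,0,0,0,0,0,0]'

```text
clock: 3.38
eef_pos: [0.5497, -0.2199, 0.3598]
tool_rot: [-180.0, 0.0, 90.3]
ft_force: [0.6, 0.3, 0.5]
grip_width: 0.0852
grip_force: 0.0
```

```bash
python3 - <<'E'
from h import *
s=r.state();print(s["clock"],s["eef_pos"],s["tool_rot"],s["joints"].round(1))
f=look("wrist","w1")
E
```

```text
3.375 [ 0.54965303 -0.21986035  0.35982057] [-1.79988722e+02  1.67043444e-03  9.02812975e+01] [-20.6  26.5  54.   89.7 -21.9  75.1  36.5]
```

View pics/w1.png

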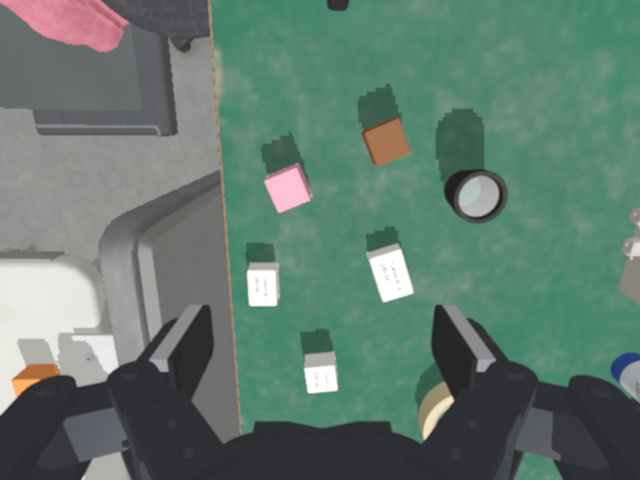

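The wrist view shows white blocks at (263,290), (321,373) and (390,272). The pink and brown blocks and the loupe are at (288,188), (386,142) and (478,195). The one at (321,379) has a nearly square top, so I'll measure the faces.

```bash
python3 - <<'E'
from h import *
f=look("wrist");c=f["color"];hsv=cv2.cvtColor(c,cv2.COLOR_RGB2HSV)
for V in (150,225):
  m=((hsv[...,1]<40)&(hsv[...,2]>V)).astype(np.uint8)
  m[:, :235]=0
  for k in cv2.findContours(cv2.morphologyEx(m,cv2.MORPH_CLOSE,np.ones((3,3))),0,1)[0]:
    if 500<cv2.contourArea(k)<2500:
        (u,v),_,_=cv2.minAreaRect(k)
        for z in (.017,.020,.024):
            P=np.array([onz(f,*q[0],z)[:2] for q in k],np.float32)
            print(V,(round(u),round(v)),z,[np.round(x,4) for x in cv2.minAreaRect(P)])
print([hsv[y,x] for x,y in((321,360),(321,380),(263,270),(263,290),(390,280))])
E
```

```text
150 (320, 373) 0.017 [array([ 0.5494, -0.378 ]), array([0.0324, 0.0457]), np.float64(6.9949)]
150 (320, 373) 0.02 [array([ 0.5494, -0.3758]), array([0.0321, 0.0452]), np.float64(6.9951)]
150 (320, 373) 0.024 [array([ 0.5494, -0.3728]), array([0.0317, 0.0446]), np.float64(6.995)]
150 (263, 285) 0.017 [array([ 0.4971, -0.2845]), array([0.0293, 0.0432]), np.float64(0.2217)]
150 (263, 285) 0.02 [array([ 0.4976, -0.2831]), array([0.029 , 0.0427]), np.float64(0.2216)]
150 (263, 285) 0.024 [array([ 0.4983, -0.2813]), array([0.0286, 0.0422]), np.float64(0.2216)]
150 (390, 273) 0.017 [array([ 0.6117, -0.273 ]), array([0.0315, 0.0518]), np.float64(19.0104)]
150 (390, 273) 0.02 [array([ 0.6111, -0.2718]), array([0.0312, 0.0513]), np.float64(19.0104)]
150 (390, 273) 0.024 [array([ 0.6103, -0.2701]), array([0.0308, 0.0506]), np.float64(19.0104)]
150 (478, 196) 0.017 [array([ 0.6811, -0.2033]), array([0.0323, 0.0323]), np.float64(0.2513)]
150 (478, 196) 0.02 [array([ 0.6799, -0.2027]), array([0.032, 0.032]), np.float64(0.2513)]
150 (478, 196) 0.024 [array([ 0.6782, -0.2019]), array([0.0316, 0.0315
[... 355 characters left out ...]
rray([0.025 , 0.0345]), np.float64(0.2219)]
225 (262, 288) 0.02 [array([ 0.4968, -0.2864]), array([0.0248, 0.0342]), np.float64(0.2217)]
225 (262, 288) 0.024 [array([ 0.4975, -0.2845]), array([0.0244, 0.0338]), np.float64(0.2218)]
225 (391, 275) 0.017 [array([ 0.6125, -0.2755]), array([0.0286, 0.0443]), np.float64(19.1894)]
225 (391, 275) 0.02 [array([ 0.6119, -0.2743]), array([0.0283, 0.0439]), np.float64(19.1893)]
225 (391, 275) 0.024 [array([ 0.6111, -0.2726]), array([0.028 , 0.0433]), np.float64(19.1894)]
[array([ 24,   7, 173], dtype=uint8), array([  0,   0, 255], dtype=uint8), array([ 25,   7, 226], dtype=uint8), array([ 30,   3, 255], dtype=uint8), array([  0,   0, 255], dtype=uint8)]
```

The tall module is at (0.550, -0.380), turned +6.4°. Its top measures about 30 mm square, and the other two blocks match the oblong and flat sizes. I'll grasp it high so that the fingertips clear the nest corners.

Call:
play_rows --targets '[-0.2,0,0.1,0,0,0,-0.2,0,0.1,0,0,0,-0.2,0,0.1,0,0,0,-0.2,0,0.1,0,0,0,0,0,0.1,0,0,-0.136,0,0,0.13,0,0,0,0,0,0.13,0,0,0,0,0,0.129,0,0,0,0,0,0,0,0,0,0,0,0,0,0,0]'

```text
clock: 4.72
eef_pos: [0.55, -0.3804, 0.1832]
tool_rot: [180.0, 0.0, 96.2]
ft_force: [-0.8, -0.8, 0.1]
grip_width: 0.0853
grip_force: 0.0
```

Call:
play_rows --targets '[0,0,0,0,0,0,0,0,0,0,0,0,0,0,0,0,0,0,0,0,0,0,0,0,0,0,0,0,0,0,0,0,0,0,0,0]' --fingers 0

```text
clock: 5.48
eef_pos: [0.55, -0.3802, 0.1828]
tool_rot: [179.9, 0.0, 96.2]
ft_force: [0.2, 1.4, 5.4]
grip_width: 0.0285
grip_force: 60.5
```

Call:
play_rows --targets '[0,0,-0.2,0,0,0,0,0,-0.2,0,0,0,0.264,0.04,-0.076,0,0,0,0.264,0.04,-0.076,0,0,0,0.264,0.04,-0.076,0,0,0,0.264,0.04,-0.076,0,0,0,0.264,0.04,-0.076,0,0,0,0.264,0.04,-0.076,0,0,0,0.264,0.04,-0.076,0,0,0,0.264,0.04,-0.076,0,0,0]'

```text
clock: 6.72
eef_pos: [0.5675, 0.0486, 0.384]
tool_rot: [-180.0, -0.0, 96.2]
ft_force: [0.9, -0.1, -0.7]
grip_width: 0.0284
grip_force: 59.8
```

Call:
play_rows --targets '[0.264,0.04,-0.076,0,0,0,0,0,0,0,0,0,0,0,0,0,0,0]'

```text
clock: 7.1
eef_pos: [0.57, 0.1, 0.3985]
tool_rot: [-180.0, 0.0, 96.2]
ft_force: [0.4, -0.2, -0.9]
grip_width: 0.0285
grip_force: 59.8
```

```bash
python3 - <<'E'
from h import *
s=r.state();print(s["clock"],s["eef_pos"],s["tool_rot"])
f=look("wrist","w2")
E
```

```text
7.1 [0.57004431 0.09995089 0.3984631 ] [-1.79953979e+02  4.21736948e-02  9.61895771e+01]
```

View pics/w2.png

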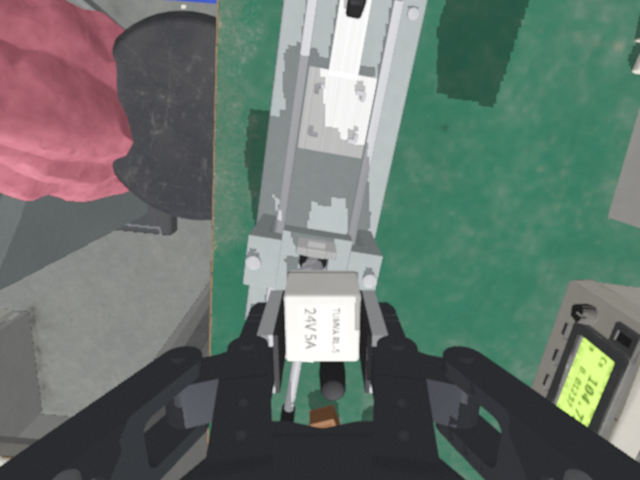

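The module is held square in the pads, with its top face at (286–361, 272–362). The carriage plate's corners are near (309,65), (377,78), (362,158) and (298,148), and the nest corner angles are near (319,88), (361,93), (311,131) and (354,135).

```bash
python3 - <<'E'
from h import *
f=look("wrist")
A=np.array([onz(f,u,v,.014)[:2] for u,v in((309,65),(377,78),(362,158),(298,148))])
B=np.array([onz(f,u,v,.020)[:2] for u,v in((319,88),(361,93),(354,135),(311,131))])
print(A.round(4),A.mean(0),B.round(4),B.mean(0))
for a,b in (((427,0),(381,205)),((309,65),(298,148)),((377,78),(362,158))):
    d=onz(f,*a,.01)-onz(f,*b,.01);print(np.degrees(np.arctan2(d[1],d[0]))-90)
print(onz(f,355,8,.054))
E
```

```text
[[0.5464 0.2192]
 [0.6062 0.2152]
 [0.6026 0.1461]
 [0.5431 0.1488]] [0.57456645 0.18230634] [[0.557  0.2013]
 [0.5935 0.2011]
 [0.5921 0.1658]
 [0.5536 0.1651]] [0.57402754 0.18332412]
-3.7567662140926927
-2.7081150857270444
-2.9602228411605296
[0.57806493 0.25577028 0.054     ]
```

Call:
play_rows --targets '[0.075,0.01,0.16,0,0,0,0.075,0.01,0.16,0,0,0,0,0,0.17,0,0,0.204,0,0,0,0,0,0,0,0,0,0,0,0]'

```text
clock: 7.82
eef_pos: [0.5715, 0.1292, 0.3022]
tool_rot: [179.9, 0.0, 87.1]
ft_force: [-0.6, -0.2, -0.1]
grip_width: 0.0287
grip_force: 59.7
```

```bash
python3 - <<'E'
from h import *
s=r.state();print(s["clock"],s["eef_pos"],s["tool_rot"])
f=look("wrist","w3")
c=f["color"][30:390,200:460,::-1]
cv2.imwrite("pics/w3c.png",cv2.resize(c,(433,600),interpolation=cv2.INTER_CUBIC))
E
```

```text
7.825 [0.57149296 0.1291854  0.30217995] [1.79928359e+02 1.26312079e-02 8.70669719e+01]
```

View pics/w3c.png

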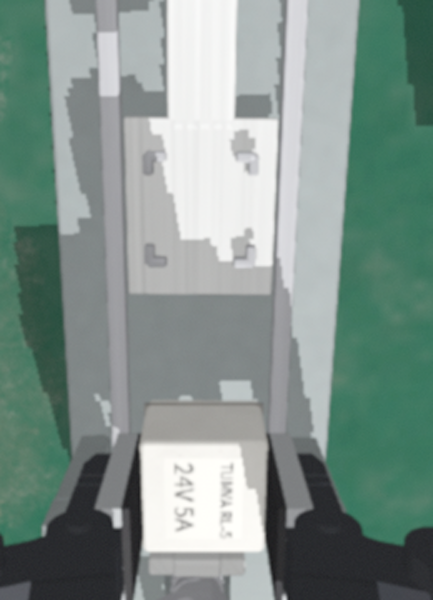

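The close-up shows the four nest angles with outer corners at crop (145,152), (258,151), (257,267) and (145,266). The held block's top face spans crop (140–266, 443–552).

```bash
python3 - <<'E'
from h import *
f=look("wrist");s=r.state()
k=0.6
px=lambda q:(200+q[0]*k,30+q[1]*k)
for z in (.014,.017,.02):
    B=np.array([onz(f,*px(q),z)[:2] for q in((145,152),(258,151),(257,267),(145,266))]);print(z,B.mean(0).round(4),np.linalg.norm(np.roll(B,1,0)-B,axis=1).round(4))
A=np.array([onz(f,*px(q),.014)[:2] for q in((125,118),(278,118),(273,294),(129,294))]);print("plate",A.mean(0).round(4),np.linalg.norm(np.roll(A,1,0)-A,axis=1).round(4))
for a,b in(((48,20),(70,430)),((358,20),(326,430)),((95,0),(112,430)),((304,0),(283,300)),((125,118),(129,294)),((278,118),(273,294))):
    d=onz(f,*px(a),.01)-onz(f,*px(b),.01);print("yaw",np.degrees(np.arctan2(d[1],d[0]))-90)
zt=s["eef_pos"][2]-.1588
T=np.array([onz(f,*px(q),zt)[:2] for q in((141,443),(266,443),(264,552),(139,552))]);print("block",T.mean(0).round(4),np.linalg.norm(np.roll(T,1,0)-T,axis=1).round(4),s["eef_pos"])
d=T.mean(0)-s["eef_pos"][:2];print("off world",d)
E
```

```text
0.014 [0.5747 0.183 ] [0.045  0.0443 0.0458 0.0463]
0.017 [0.5748 0.1833] [0.0445 0.0438 0.0453 0.0458]
0.02 [0.5748 0.1836] [0.044  0.0433 0.0448 0.0452]
plate [0.5748 0.1834] [0.0693 0.0591 0.0694 0.0603]
yaw -3.701078754690087
yaw -3.7131086703626295
yaw -3.3103317599471467
yaw -4.695395420831247
yaw -3.650817371171158
yaw -2.639770501059459
block [0.5722 0.129 ] [0.0284 0.0279 0.0284 0.0296] [0.57163236 0.12962255 0.30264556]
off world [ 0.00053251 -0.00059995]
```

Nest is at (0.5748, 0.1834) with press yaw about -3.5°, and plate and angle sizes match. Now I'll place the module.

Call:
play_rows --targets '[0.136,0,0,0,0,0,0.136,0,0.1,0,0,0.013,0,0,0.15,0,0,0,0,0,0.12,0,0,0,0,0,0.06,0,0,0,0,0,0.04,0,0,0,0,0,0.03,0,0,0,0,0,0.024,0,0,0,0,0,0,0,0,0]'

```text
clock: 9.05
eef_pos: [0.5742, 0.1849, 0.1967]
tool_rot: [179.9, -0.0, 86.4]
ft_force: [-0.7, -0.6, 3.3]
grip_width: 0.0286
grip_force: 60.1
```

Call:
play_rows --targets '[0,0,0,0,0,0,0,0,0,0,0,0,0,0,0,0,0,0,0,0,0,0,0,0]' --fingers 1

```text
clock: 9.55
eef_pos: [0.5738, 0.1848, 0.196]
tool_rot: [-180.0, 0.0, 86.4]
ft_force: [-1.2, -0.5, -0.0]
grip_width: 0.0854
grip_force: 0.0
```

Call:
play_rows --targets '[0,0,-0.15,0,0,0,0,0,-0.25,0,0,0,0,0,0,0,0,0,0,0,0,0,0,0]'

```text
clock: 10.05
eef_pos: [0.5737, 0.1849, 0.2759]
tool_rot: [-180.0, -0.0, 86.4]
ft_force: [0.2, -0.5, 0.4]
grip_width: 0.0856
grip_force: 0.0
```

```bash
python3 - <<'E'
from h import *
s=r.state();print(s["clock"],s["eef_pos"],s["tool_rot"])
f=look("wrist","w4")
c=f["color"][0:440,140:500,::-1]
cv2.imwrite("pics/w4c.png",cv2.resize(c,(490,600),interpolation=cv2.INTER_CUBIC))
E
```

```text
10.05 [0.57365112 0.18491181 0.27586285] [-1.79987728e+02 -2.11430093e-02  8.64236127e+01]
```

View pics/w4c.png

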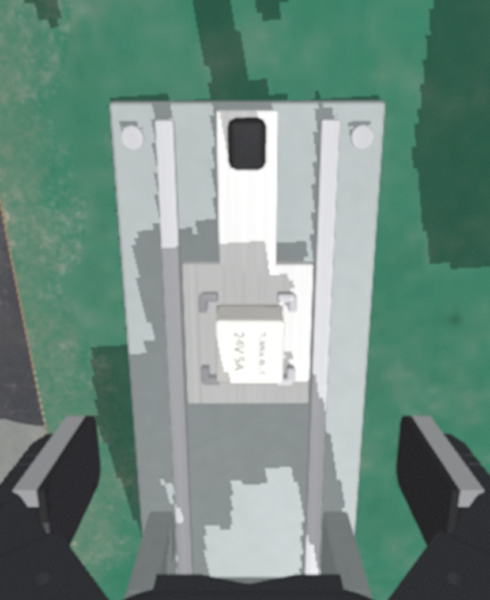

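The module sits inside the four angles, with the block at crop (217–285, 305–385) and the angles at (199–296). The handle's top is at crop (247,144), on the press axis. Next I'll grip the handle.

Call:
play_rows --targets '[0.208,0.003,0,0,0,0,0.208,0.002,0,0,0,0,0,0,0.15,0,0,0,0,0,0.15,0,0,0,0,0,0.095,0,0,0,0,0,0,0,0,0]'

```text
clock: 10.85
eef_pos: [0.5793, 0.2674, 0.195]
tool_rot: [-179.8, 0.1, 86.4]
ft_force: [0.5, 0.9, 1.4]
grip_width: 0.085
grip_force: 0.0
```

Call:
play_rows --targets '[0,0,0,0,0,0,0,0,0,0,0,0,0,0,0,0,0,0,0,0,0,0,0,0,0,0,0,0,0,0,0,0,0,0,0,0,0,0,0,0,0,0]' --fingers 0

```text
clock: 11.72
eef_pos: [0.579, 0.2684, 0.1977]
tool_rot: [-179.8, -0.1, 86.5]
ft_force: [-10.0, 0.1, 9.9]
grip_width: 0.0131
grip_force: 59.6
```

Call:
play_rows --targets '[-0.03,0,0,0,0,0,-0.08,0,0,0,0,0,-0.08,0,0,0,0,0,-0.08,0,0,0,0,0,-0.08,0,0,0,0,0]'

```text
clock: 12.35
eef_pos: [0.5747, 0.1985, 0.1977]
tool_rot: [-179.9, -0.1, 86.5]
ft_force: [-8.5, 2.2, 8.8]
grip_width: 0.0129
grip_force: 59.5
```

Call:
play_rows --targets '[-0.08,0,0,0,0,0,-0.08,0,0,0,0,0,-0.06,0,0,0,0,0,-0.04,0,0,0,0,0,-0.025,0,0,0,0,0,-0.01,0,0,0,0,0,0,0,0,0,0,0]'

```text
clock: 13.22
eef_pos: [0.5713, 0.1421, 0.1977]
tool_rot: [-179.9, -0.3, 86.6]
ft_force: [-7.0, 7.9, 7.7]
grip_width: 0.0128
grip_force: 59.3
```

Call:
play_rows --targets '[-0.02,0,0,0,0,0,0,0,0,0,0,0]'

```text
clock: 13.48
eef_pos: [0.5711, 0.1413, 0.1978]
tool_rot: [-179.9, -0.5, 86.8]
ft_force: [-6.1, 17.4, 7.0]
grip_width: 0.0128
grip_force: 59.0
```

The stop is firm, with the force rising and no further travel. I'll release and go look at the knob from above.

Call:
play_rows --targets '[0,0,0,0,0,0,0.01,0,0,0,0,0,0.02,0,0,0,0,0,0,0,-0.2,0,0,0,0,0,-0.25,0,0,0,0,0,-0.25,0,0,0,-0.22,0,-0.25,0,0,0,-0.21,0,-0.06,0,0,0,0,0,0,0,0,0,0,0,0,0,0,0]' --fingers 1

```text
clock: 14.72
eef_pos: [0.5668, 0.0582, 0.3957]
tool_rot: [-180.0, -0.0, 86.4]
ft_force: [0.4, 0.7, -0.0]
grip_width: 0.0854
grip_force: 0.0
```

```bash
python3 - <<'E'
from h import *
s=r.state();print(s["clock"],s["eef_pos"],s["tool_rot"])
f=look("wrist","w5")
E
```

```text
14.725 [0.56683564 0.05819615 0.39569521] [-1.79971908e+02 -2.33696225e-02  8.63954568e+01]
```

View pics/w5.png

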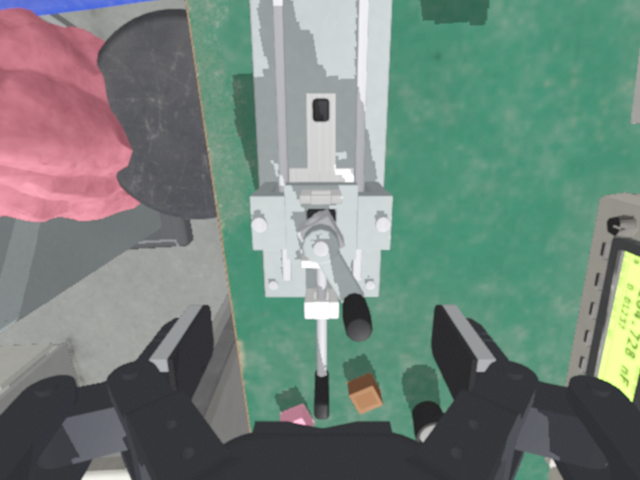

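The view shows the carriage home, with the handle's top at (321,107). The hub is at (320,243), the knob's top is near (358,325), and the pin tab's top is near (322,406).

```bash
python3 - <<'E'
from h import *
f=look("wrist");c=f["color"]
m=(c.max(2)<60).astype(np.uint8)
for n,(x0,y0,x1,y1) in dict(h=(300,80,340,130),k=(340,280,380,350),t=(308,360,338,425)).items():
    mm=np.zeros_like(m);mm[y0:y1,x0:x1]=m[y0:y1,x0:x1]
    k=max(cv2.findContours(mm,0,1)[0],key=cv2.contourArea);print(n,cv2.boundingRect(k))
y=np.radians(-3.5);dv=np.array([-np.sin(y),np.cos(y)])
H=onz(f,321,107,.054)[:2];T=onz(f,322,406,.131)[:2]
print("H",H,"T",T,"dist",np.linalg.norm(H-T),"yaw",np.degrees(np.arctan2((H-T)[1],(H-T)[0]))-90)
print("axis",H-.085*dv,T+.135*dv)
for z in(.170,.174,.178):
    K=onz(f,358,325,z)[:2];print("knob",K)
E
python3 - <<'E'
import cv2
c=cv2.imread('pics/w5.png')
cv2.imwrite('pics/w5c.png',cv2.resize(c[200:430,280:400],(313,600),interpolation=cv2.INTER_CUBIC))
E
```

```text
h (314, 101, 10, 20)
k (344, 295, 27, 36)
t (315, 376, 13, 32)
H [0.57160204 0.14568463] T [ 0.5591811 -0.0694233] dist 0.21546623677828614 yaw -3.3047496537896706
axis [0.56641291 0.06084317] [0.56742265 0.0653249 ]
knob [0.58567352 0.02055887]
knob [0.58538365 0.02290854]
knob [0.58509379 0.02525821]
```

View pics/w5c.png

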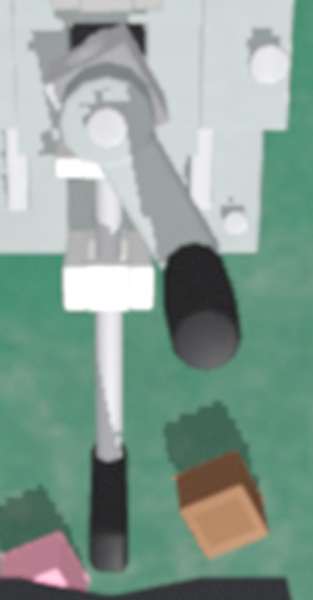

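```bash
python3 - <<'E'
from h import *
f=look("wrist")
y=np.radians(-3.5);dv=np.array([-np.sin(y),np.cos(y)]);xv=np.array([dv[1],-dv[0]])
def a(n,u,v,z,off):
    P=onz(f,u,v,z)[:2];print(n,P.round(4),"axis",(P-off*dv).round(4))
a("tab",321.4,411.6,.131,-.135)
a("handle",320.5,110,.054,.085)
for z in(.004,.008):a("base -y end",322,297,z,-.1)
a("beam +y edge?",320,184,.08,.03)
a("beam left +y",262,196,.08,.03);a("beam left -y",262,249,.08,-.03);a("beam right +y",382,195,.08,.03);a("beam right -y",382,250,.08,-.03)
a("hub",320.5,248,.14,0);a("hub",320.5,248,.15,0)
a("knob",359,330,.174,0)
# previous picture w4 geometry
f=look("wrist");H=np.array(f["hand_eye"]);Rt=rot([-179.988,-.021,86.42]);f["R"]=Rt@H[:3,:3];f["p"]=np.array([.57365,.18491,.27586])+Rt@H[:3,3]
for z in(.004,.008):a("base +y end",140+245/1.3636,102/1.3636,z,.23)
a("nest out",140+247.5/1.3636,338/1.3636,.018,.13)
a("handle out",140+247/1.3636,146/1.3636,.054,.215)
E
```

```text
tab [ 0.5585 -0.0742] axis [0.5667 0.0606]
handle [0.5709 0.1437] axis [0.5658 0.0589]
base -y end [ 0.5609 -0.0411] axis [0.567  0.0587]
base -y end [ 0.561  -0.0391] axis [0.5672 0.0607]
beam +y edge? [0.5674 0.0901] axis [0.5655 0.0601]
beam left +y [0.5225 0.0836] axis [0.5207 0.0536]
beam left -y [0.5179 0.041 ] axis [0.5198 0.071 ]
beam right +y [0.6141 0.0788] axis [0.6122 0.0489]
beam right -y [0.6135 0.0344] axis [0.6153 0.0643]
hub [0.5661 0.0593] axis [0.5661 0.0593]
hub [0.5663 0.0627] axis [0.5663 0.0627]
knob [0.5858 0.02  ] axis [0.5858 0.02  ]
base +y end [0.5791 0.2871] axis [0.5651 0.0576]
base +y end [0.5791 0.2867] axis [0.5651 0.0571]
nest out [0.5738 0.1841] axis [0.5658 0.0544]
handle out [0.5788 0.2673] axis [0.5657 0.0527]
```

The screw axis is at (0.5663, 0.0595). Tab, base end, handle and hub all agree on it, so the carriage is home. The knob is at (0.586, 0.0195), 44 mm from the axis, so the crank reads about -9.95 rad. I'll grip the knob.

Call:
play_rows --targets '[-0.095,0.055,0,0,0,0,-0.094,0.054,0,0,0,0,0,0,0.15,0,0,0,0,0,0.15,0,0,0,0,0,0.094,0,0,0,0,0,0,0,0,0]'

```text
clock: 15.68
eef_pos: [0.5859, 0.0195, 0.3159]
tool_rot: [-179.8, 0.1, 86.5]
ft_force: [-0.4, 0.7, 0.8]
grip_width: 0.0855
grip_force: 0.0
```

Call:
play_rows --targets '[0,0,0,0,0,0,0,0,0,0,0,0,0,0,0,0,0,0,0,0,0,0,0,0,0,0,0,0,0,0,0,0,0,0,0,0,0,0,0,0,0,0]' --fingers 0

```text
clock: 16.55
eef_pos: [0.5864, 0.0188, 0.3176]
tool_rot: [180.0, -0.0, 86.4]
ft_force: [-0.9, 0.3, 5.3]
grip_width: 0.0157
grip_force: 58.6
```

```bash
cat > wind.py <<'E'
from h import *
import sys
# planned tool-axis shifts: crank q0->q1 (deg) in n rows about the axis, tool yaw fixed, press yaw -3.5; start point correction included in row 1
q0,q1,n=map(float,sys.argv[1:4]);n=int(n);ax=np.array([.5663,.0595]);s=r.state()
Rt=rot([180,0,s["tool_rot"][2]])
P=lambda q:np.r_[ax+.045*np.array([np.cos(np.radians(86.5-q)),np.sin(np.radians(86.5-q))]),.155+.146-.010*q/360]
k=np.linspace(q0,q1,n+1)
print(s["clock"],s["eef_pos"],P(q0))
for a,b in zip(k[:-1],k[1:]): print(round(b),(Rt.T@(P(b)-P(a))/.2).round(3).tolist())
E
python3 wind.py -570 -345 15; python3 wind.py -345 -105 15; python3 wind.py -105 0 7
```

```text
16.55 [0.58639404 0.01875378 0.31760522] [0.5863789  0.01922795 0.31683333]
-555 [-0.023, -0.054, 0.002]
-540 [-0.008, -0.058, 0.002]
-525 [0.008, -0.058, 0.002]
-510 [0.022, -0.054, 0.002]
-495 [0.036, -0.047, 0.002]
-480 [0.047, -0.036, 0.002]
-465 [0.054, -0.023, 0.002]
-450 [0.058, -0.008, 0.002]
-435 [0.058, 0.008, 0.002]
-420 [0.054, 0.022, 0.002]
-405 [0.047, 0.036, 0.002]
-390 [0.036, 0.047, 0.002]
-375 [0.023, 0.054, 0.002]
-360 [0.008, 0.058, 0.002]
-345 [-0.008, 0.058, 0.002]
16.55 [0.58639404 0.01875378 0.31760522] [0.58057871 0.10217456 0.31058333]
-329 [-0.024, 0.058, 0.002]
-313 [-0.039, 0.049, 0.002]
-297 [-0.051, 0.036, 0.002]
-281 [-0.059, 0.02, 0.002]
-265 [-0.063, 0.003, 0.002]
-249 [-0.061, -0.014, 0.002]
-233 [-0.055, -0.03, 0.002]
-217 [-0.044, -0.044, 0.002]
-201 [-0.03, -0.055, 0.002]
-185 [-0.014, -0.061, 0.002]
-169 [0.003, -0.063, 0.002]
-153 [0.02, -0.059, 0.002]
-137 [0.036, -0.051, 0.002]
-121 [0.049, -0.039, 0.002]
-105 [0.058, -0.025, 0.002]
16.55 [0.58639404 0.01875378 0.31760522] [0.52220339 0.05052844 0.30391667]
-90 [0.058, -0.008, 0.002]
-75 [0.058, 0.008, 0.002]
-60 [0.054, 0.022, 0.002]
-45 [0.047, 0.036, 0.002]
-30 [0.036, 0.047, 0.002]
-15 [0.023, 0.054, 0.002]
0 [0.008, 0.058, 0.002]
```

Call:
play_rows --targets '[-0.023,-0.054,0.002,0,0,0,-0.008,-0.058,0.002,0,0,0,0.008,-0.058,0.002,0,0,0,0.022,-0.054,0.002,0,0,0,0.036,-0.047,0.002,0,0,0,0.047,-0.036,0.002,0,0,0]'

```text
clock: 17.3
eef_pos: [0.5254, 0.0388, 0.3151]
tool_rot: [180.0, 0.0, 86.4]
ft_force: [2.1, -0.6, 5.3]
grip_width: 0.0154
grip_force: 58.8
```

Call:
play_rows --targets '[0.054,-0.023,0.002,0,0,0,0.058,-0.008,0.002,0,0,0,0.058,0.008,0.002,0,0,0,0.054,0.022,0.002,0,0,0,0.047,0.036,0.002,0,0,0,0.036,0.047,0.002,0,0,0,0.023,0.054,0.002,0,0,0,0.008,0.058,0.002,0,0,0]'

```text
clock: 18.3
eef_pos: [0.5689, 0.1044, 0.3117]
tool_rot: [-180.0, 0.0, 86.4]
ft_force: [-0.3, -0.9, 5.2]
grip_width: 0.0154
grip_force: 58.8
```

```bash
python3 - <<'E'
from h import *
s=r.state();print(s["clock"],s["eef_pos"],s["ft_force"])
d=s["eef_pos"][:2]-np.array([.5663,.0595]);print(np.linalg.norm(d),86.5-np.degrees(np.arctan2(d[1],d[0])))
E
```

```text
18.3 [0.5688801  0.10438431 0.31174601] [-0.25712867 -0.89148546  5.24682015]
0.04495840976516079 -0.21007223301221245
```

Call:
play_rows --targets '[-0.008,0.058,0.002,0,0,0,-0.023,0.054,0.002,0,0,0,-0.036,0.047,0.002,0,0,0,-0.047,0.036,0.002,0,0,0,-0.054,0.022,0.002,0,0,0,-0.058,0.008,0.002,0,0,0,-0.058,-0.008,0.002,0,0,0,-0.054,-0.022,0.002,0,0,0,-0.047,-0.036,0.002,0,0,0,-0.036,-0.047,0.002,0,0,0]'

```text
clock: 19.55
eef_pos: [0.5854, 0.0181, 0.3076]
tool_rot: [-180.0, -0.0, 86.4]
ft_force: [-0.3, 2.5, 3.8]
grip_width: 0.0155
grip_force: 58.7
```

Call:
play_rows --targets '[-0.023,-0.054,0.002,0,0,0,-0.008,-0.058,0.002,0,0,0,0.008,-0.058,0.002,0,0,0,0.023,-0.054,0.002,0,0,0,0.036,-0.047,0.002,0,0,0,0.047,-0.036,0.002,0,0,0,0.054,-0.022,0.002,0,0,0,0.058,-0.008,0.002,0,0,0]'

```text
clock: 20.55
eef_pos: [0.5208, 0.0626, 0.3044]
tool_rot: [-180.0, 0.0, 86.4]
ft_force: [3.7, -0.8, 4.1]
grip_width: 0.0153
grip_force: 58.7
```

Call:
play_rows --targets '[0.058,0.008,0.002,0,0,0,0.054,0.022,0.002,0,0,0,0.047,0.036,0.002,0,0,0,0.036,0.047,0.002,0,0,0,0.023,0.054,0.002,0,0,0,0.008,0.058,0.002,0,0,0,0,0,0,0,0,0,0,0,0,0,0,0]'

```text
clock: 21.55
eef_pos: [0.5696, 0.1042, 0.3019]
tool_rot: [180.0, 0.0, 86.4]
ft_force: [0.3, -0.5, 5.0]
grip_width: 0.0155
grip_force: 58.9
```

```bash
python3 - <<'E'
from h import *
s=r.state();print(s["clock"],s["eef_pos"],s["ft_force"])
d=s["eef_pos"][:2]-np.array([.5663,.0595]);print(np.linalg.norm(d),86.5-np.degrees(np.arctan2(d[1],d[0])))
E
```

```text
21.55 [0.56958255 0.10421771 0.30187571] [ 0.2766771  -0.54693499  4.9568596 ]
0.04483802319874429 0.6983238115066968
```

Call:
play_rows --targets '[0,0,0,0,0,0,0,0,0,0,0,0,0,0,0,0,0,0,0,0,-0.15,0,0,0,0,0,-0.15,0,0,0,-0.2,0,0,0,0,0,-0.25,0,0,0,0,0,-0.25,0,0,0,0,0,-0.2,0,0,0,0,0,0,0,0,0,0,0]' --fingers 1

```text
clock: 22.8
eef_pos: [0.5567, -0.0799, 0.3624]
tool_rot: [180.0, 0.1, 86.0]
ft_force: [-0.3, 0.6, 0.5]
grip_width: 0.0854
grip_force: 0.0
```

```bash
python3 - <<'E'
from h import *
s=r.state();print(s["clock"],s["eef_pos"])
f=look("wrist","w6")
y=np.radians(-3.5);dv=np.array([-np.sin(y),np.cos(y)]);ax=np.array([.5663,.0595])
print("tab expected px",proj(f,np.r_[ax-.135*dv,.131]),"knob exp",proj(f,np.r_[ax+.045*dv,.158]),"axis",proj(f,np.r_[ax,.14]))
cv2.imwrite("pics/w6c.png",cv2.resize(f["color"][0:420,200:440,::-1],(343,600)))
E
```

```text
22.8 [ 0.55667234 -0.07987427  0.36242568]
tab expected px (np.float64(322.84467257986626), np.float64(253.15830615134064)) knob exp (np.float64(319.3288076555176), np.float64(-201.12726152899194)) axis (np.float64(320.59660988001497), np.float64(-32.611105296907624))
```

View pics/w6c.png

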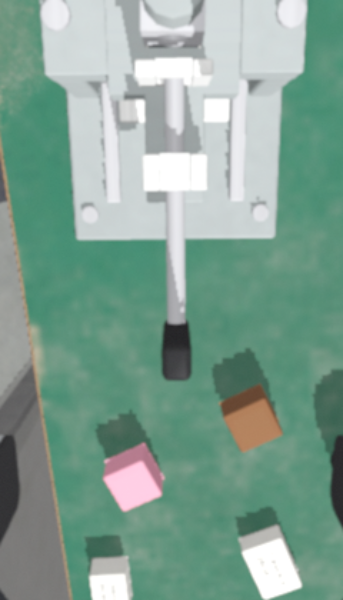

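The tab's top is at px (324,256), within 2 mm of where it should be. I'll descend and grip it.

Call:
play_rows --targets '[0.012,0.007,0.15,0,0,0,0,0,0.15,0,0,0,0,0,0.1,0,0,0,0,0,0.05,0,0,0,0,0,0,0,0,0]'

```text
clock: 23.48
eef_pos: [0.5593, -0.073, 0.2718]
tool_rot: [-180.0, 0.0, 86.4]
ft_force: [0.4, 0.2, -0.2]
grip_width: 0.0853
grip_force: 0.0
```

Call:
play_rows --targets '[0,0,0,0,0,0,0,0,0,0,0,0,0,0,0,0,0,0,0,0,0,0,0,0,0,0,0,0,0,0,0,0,0,0,0,0,0,0,0,0,0,0]' --fingers 0

```text
clock: 24.35
eef_pos: [0.5585, -0.0734, 0.2722]
tool_rot: [-179.9, -0.0, 86.4]
ft_force: [-6.9, 1.8, 7.0]
grip_width: 0.0111
grip_force: 59.7
```

Call:
play_rows --targets '[0.03,0,0,0,0,0,0.04,0,0,0,0,0,0.03,0,0,0,0,0,0,0,0,0,0,0]'

```text
clock: 24.85
eef_pos: [0.5598, -0.0531, 0.2722]
tool_rot: [-179.9, -0.0, 86.4]
ft_force: [-7.4, 1.2, 8.3]
grip_width: 0.0111
grip_force: 59.9
```

Past 12 mm with no resistance, so the pin is in the hole. I'll push it home.

Call:
play_rows --targets '[0.04,0,0,0,0,0,0.035,0,0,0,0,0,0.03,0,0,0,0,0,0.02,0,0,0,0,0,0,0,0,0,0,0]'

```text
clock: 25.48
eef_pos: [0.5613, -0.0285, 0.2722]
tool_rot: [-179.9, -0.0, 86.4]
ft_force: [-8.1, 1.1, 7.3]
grip_width: 0.0113
grip_force: 59.9
```

Call:
play_rows --targets '[0.01,0,0,0,0,0,0.01,0,0,0,0,0,0.01,0,0,0,0,0,0,0,0,0,0,0]'

```text
clock: 25.98
eef_pos: [0.5611, -0.0273, 0.2723]
tool_rot: [-179.9, 0.3, 86.1]
ft_force: [-8.2, -13.7, 5.9]
grip_width: 0.0109
grip_force: 59.5
```

The pin has reached its stop at 46 mm of travel. I'll release, rise and take a look.

Call:
play_rows --targets '[0,0,0,0,0,0,-0.02,0,0,0,0,0,0,0,0,0,0,0,0,0,-0.15,0,0,0,0,0,-0.25,0,0,0,0,0,-0.25,0,0,0,0,0,0,0,0,0]' --fingers 1

```text
clock: 26.85
eef_pos: [0.5631, -0.0268, 0.406]
tool_rot: [179.6, -0.1, 86.4]
ft_force: [-0.6, -0.1, 0.3]
grip_width: 0.0858
grip_force: 0.0
```

```bash
python3 - <<'E'
from h import *
s=r.state();print(s["clock"],s["eef_pos"])
f=look("wrist","w7")
y=np.radians(-3.5);dv=np.array([-np.sin(y),np.cos(y)]);ax=np.array([.5663,.0595])
for n,d,z in(("tab home",-.09,.131),("tab out",-.135,.131),("knob",.045,.158),("handle",.085,.054)): print(n,np.round(proj(f,np.r_[ax+d*dv,z])))
m=(f["color"].max(2)<60).astype(np.uint8);m[330:]=0
for k in cv2.findContours(m,0,1)[0]:
    if cv2.contourArea(k)>100 and 280<cv2.boundingRect(k)[0]<360: print(cv2.boundingRect(k))
E
```

```text
26.85 [ 0.56313724 -0.02683106  0.40597609]
tab home [315. 244.]
tab out [316. 304.]
knob [313.   8.]
handle [315. -13.]
(309, 223, 15, 29)
(301, 15, 30, 25)
```

```bash
python3 -c "
from cell import r
print(r.close_job())"
```

```text
the job is handed in; nothing more can be done
None
```

I handed the job in at about 27 s with the module in the nest, the carriage against its stop, the crank at line-up and the lock pin home; the simulator returned no verdict, and I didn't measure the foot's pressure on the module.

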